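# Axial check of a dry-block calibrator: set the dial, raise the reference probe and hold it

## Robot

A 7-joint arm with a two-finger parallel gripper is mounted at the origin on a cart in front of the work surface, level with it; the furniture and walls round the work are solid. World frame = base frame: x ahead of the robot, y to its left, z up, the work surface at z = 0. Lengths are in m, angles in degrees, forces in N, time in s.
With the tool pointing down it reaches from about 0.35 to 0.9 m from the base axis. Payload 19.9 kg.
Tool frame: the origin (TCP) lies midway between the tips of the shut fingers; the grasp point (between the pads) lies 19 mm behind it; z points along the fingers, y is the line along which they close (so a half turn about z gives the same grasp; the last joint's range is limited). The gripper opens to 85 mm and grips with 20 to 120 N. Pads are 22 mm wide; open, the fingers measure 114 mm over their backs; the gripper's body (76 mm by 85 mm) begins 54 mm behind the grasp point. The pads swing forward as they close: fully open they stand 13 mm farther back than shut.
Start: joints at [72.852, 23.915, -0.59, 92.452, 0.269, 63.638, -3.037], TCP at [0.159, -0.604, 0.231] pointing down, gripper open.
Joint ranges: [-161.28, 161.28], [-22.2, 115.67], [-73.04, 71.86], [3.21, 147.25], [-68.34, 248.33], [10.77, 114.83], [-161.83, 161.83]. Speed limits (degrees/s): [108.29, 108.29, 136.94, 136.94, 172.46, 172.46, 172.46].

## Interface

Orientations are given as [roll, pitch, yaw] about the fixed x, y, z axes, in that order (R = Rz(yaw) Ry(pitch) Rx(roll)).
In Python, from plant import r, cams gives the robot as it stands. Calls block until the motion is done:
- r.move_pose(position, orientation): joint-space move of the TCP to a pose.
- r.movel(position, orientation=None, speed=0.15, stop_force=None): straight line of the TCP; orientation=None keeps the orientation; speed is the mean speed in m/s. With stop_force (N) it stops when the force on the tool has changed by that much, and returns True; else False.
- r.move_j(angles): joint-space move.
- r.command_gripper(opening, grasp_force=None): finger opening in m; grasp_force is the grip in N (None keeps the last); returns when the fingers have stopped.
- r.pause(seconds).
- r.inverse_kinematics(position, orientation): joint angles nearest the present ones, or None.
- r.observe(): the state.
- cams.snapshot(name): name is "side" or "top"; returns the picture (480x640x3 uint8, red, green, blue); there is no depth.
- cams.camera_params(name): a dict with "fov_y" (degrees; the focal length in pixels is half the picture's height over the tangent of half this angle, whatever the lens; pixels are square), "cx", "cy" (the principal point, pixels), "origin" and "attitude" of the camera in the world. Camera axes: x right, y up, looking along -z (the intrinsics and any distortion apply to the point x, -y, -z); pixel columns grow to the right and rows downward; lengths in m; the calibration is good to about 2 mm. A picture is of the moment at which its call begins. camera_params takes no time and is no camera call.
A pose or a line that the arm cannot do raises r.IKError and nothing moves.
- r.finish_job(): hands the job in; it is judged then, once.
The state is a dict: "time": time; "joints": joint angles; "qvel": joint speeds; "effort": joint torques, N m; "ee_pos": TCP position; "tool_rot": TCP orientation; "ft_force": force on the tool from outside, world axes, zero at the start; "ft_torque": the same for the moment, N m; "finger_gap": finger opening in m; "gripper_force": force on a finger pad.
Only numpy, scipy, OpenCV 4.12 (cv2) and the standard library are available. Lean on these libraries where they do the work, as an engineer would, in place of code of your own. Each camera call takes 0.05 s, during which the arm holds its last target. There are 200 camera calls.

## Task

The dry-block calibrator is due for its axial temperature check: turn its thermostat knob clockwise to the 60-degree mark (the fifth long tick of the scale), and only then draw the reference probe, the one with the long slim handle, straight up in its well by 40 mm, until the ring round its sheath stands level with the top of the metal block, without forcing it sideways against the well or pulling it right out. The stubby test probe beside it stays seated. Finish while still holding the reference probe still and upright at that height in the gripper: do not let go, it would drop back.

Things in the scene. Friction and masses are not known exactly. Their poses are not given: they have to be found in the camera images.
- calibrator: White bench instrument, 160 deep x 280 mm wide, fixed, yaw varies. Origin on the worktop under its centre; x to its back, y to its left. Right: control deck, top z = 62 mm (y -140 to -42), with the knob. Left: housing, top 92 mm. In it a bare metal block, 76 x 106 mm, centre y = 55 mm, top z = 104 mm, with five vertical wells 85 mm deep; the two at the back (11.2 mm bore, 54 mm apart) hold the probes.
- thermostat (a joint): Thermostat knob, rad; friction 0.06 N m, stays where left. Scale of ten long ticks every 30 degrees = 20, 30 .. 110 Celsius, short ticks between. 0 = white pointer at the first long tick (20), 135 degrees anticlockwise of the calibrator's back; grows clockwise seen from above to a stop at 4.712. The 60 mark (fifth long tick) is 2.094, 15 degrees anticlockwise of the back. Starts at 0.65 to 1.5.
- thermostat_top (a point): Centre of the knob's top face, 91 mm above the worktop, on its vertical axis (calibrator x = 12, y = -95 mm). Black ribbed cylinder 36 mm in diameter, gripped at any yaw from its top to 23 mm below; under that a skirt 52 mm wide, and the deck 29 mm below this point. The point's x axis is the pointer's direction.
- reference_probe: Loose rigid rod, about 110 g, upright in one of the two back wells (either). Origin at the foot of its steel sheath, z up along it. Sheath 10 mm in diameter, 103 mm long; black round handle, 17 mm in diameter, from 107 to 183 mm above the foot; steel connector 13 mm wide up to 192 mm. Seated, its foot is on the well's floor, 19 mm above the worktop, the handle at 126 to 202 mm.
- probe_ring (a point): Black ring round the reference probe's sheath, 45 mm above its foot, hidden in the well at first (64 mm above the worktop). Raised by 40 mm it is level with the block's top face (104 mm).
- test_probe: Test probe, about 110 g, in the other back well, to be left seated. Same sheath, but a stubby steel head 25 mm in diameter from 100 to 126 mm above its foot, a small flat grey plug on it up to 137 mm (156 mm above the worktop). Origin at the foot of its sheath, z up.
- well_left (a point): Centre of the mouth of the left back well, 104 mm above the worktop (calibrator x = 16, y = 82 mm).
- well_right (a point): Centre of the mouth of the right back well, 104 mm above the worktop (calibrator x = 16, y = 28 mm).
Mind the look-alikes: they are no part of the job. Leave any purple look-alike of the test_probe alone.

How it is judged (in metres and radians):
On the way, in this order (a step that is already met when the one before it is completed fails the run):
1. the thermostat knob stands at the 60-degree mark while the reference probe is still seated (value of joint thermostat between 1.99 and 2.2 rad and z of reference_probe in the frame of calibrator below 0.024 m), for 0.3 s.
2. the reference probe is raised 40 mm in its well, in the fingers (z of reference_probe in the frame of calibrator between 0.055 and 0.063 m and (horizontal distance between reference_probe and well_left below 0.004 m or horizontal distance between reference_probe and well_right below 0.004 m) and contact force between the fingers and reference_probe above 1 N), for 0.3 s.
At the end, for the whole second after the job is handed in: Knob within 0.105 rad of the 60-degree mark; fingers hold the reference probe 40 mm (within 4 mm) above its seat, in its well, upright within 0.06 rad, at rest, pressing on the calibrator with under 12 N; the test probe is seated (within 5 mm) (all of step 2 and value of joint thermostat between 1.99 and 2.2 rad and angle between reference_probe's own z axis and vertical below 0.06 rad and linear speed of reference_probe below 0.01 m/s and contact force between reference_probe and calibrator below 12 N and z of test_probe in the frame of calibrator below 0.024 m); the arm keeps its last pose, push and grip.
It fails at once if the reference probe is drawn up by more than 75 mm, all but out of its well (z of reference_probe in the frame of calibrator above 0.094 m).
It fails at once if while it is drawn up, the reference probe is forced against its well with more than 30 N (contact force between reference_probe and calibrator above 30 N and z of reference_probe in the frame of calibrator above 0.024 m).
It fails at once if the test probe is pulled up by more than 10 mm (z of test_probe in the frame of calibrator above 0.029 m).
It also fails if it takes over 45 s, if anything falls off the work surface, if the arm or the gripper's body presses on something with over 40 N, if the wrist force passes 120 N, or if a joint passes its speed limit or range.

## Working session

There is one attempt and no reset: what is moved stays moved. The work goes in short steps, each a Python script; the robot and the scene stay as the last script left them, time stands still between calls to the robot, and variables do not carry over. Pictures are saved under pics/ and viewed, at most 10 in all, crops included, and the job is handed in when it is done.

```bash
ls; mkdir -p pics
python3 - <<'E'
from plant import r,cams
import cv2
for n in("side","top"):
    print(n,cams.camera_params(n))
    cv2.imwrite(f"pics/{n}0.png",cams.snapshot(n)[:,:,::-1])
print(r.observe())
E
```

```text
pics
side {'fov_y': 46.65302162786668, 'cx': 325.35592164873134, 'cy': 238.2860694998959, 'origin': array([ 0.86397332, -0.80629135,  0.48343767]), 'attitude': array([63.26826268,  0.17918291, 27.31442755])}
top {'fov_y': 48.585608366449065, 'cx': 324.054109777667, 'cy': 243.14493226804458, 'origin': array([ 0.32278237, -0.14383333,  0.94070793]), 'attitude': array([ 1.16816736e+01, -7.55164184e-02, -9.34793198e+01])}
{'time': 0.1, 'joints': array([72.85279391, 23.94441374, -0.59353703, 92.48131094,  0.26791016,
       63.63986121, -3.03706092]), 'qvel': array([ 0.05267411, -0.11460894,  0.0303962 , -0.02324601, -0.01968943,
       -0.04570152, -0.07113255]), 'effort': array([ 2.37752072e-03, -8.65823579e+01,  6.80056661e-01, -4.35642493e+01,
        1.90405233e-02,  4.96721055e-03,  1.04523308e-04]), 'ee_pos': array([ 0.15928004, -0.60403514,  0.23073041]), 'tool_rot': array([-1.79935845e+02,  2.43846718e-03,  1.47718322e+01]), 'ft_force': array([ 0.56325067, -0.43323057, -0.76498544]), 'ft_torque': array([ 0.02011488,  0.02286266, -0.00789572]), 'gripper_force': 0.0, 'finger_gap': 0.08535267008426443}
```

View pics/side0.png

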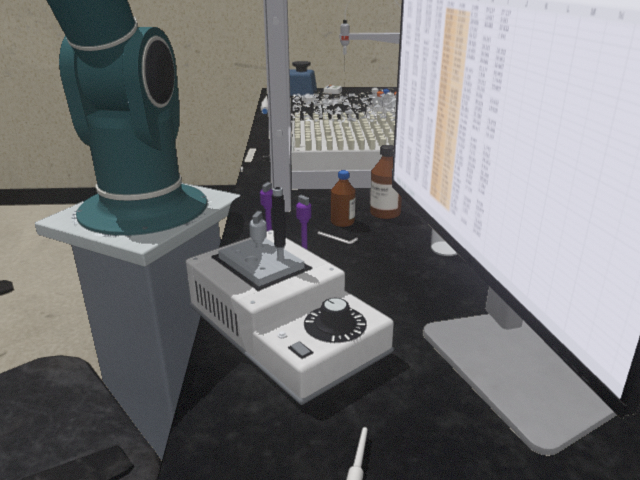

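View pics/top0.png

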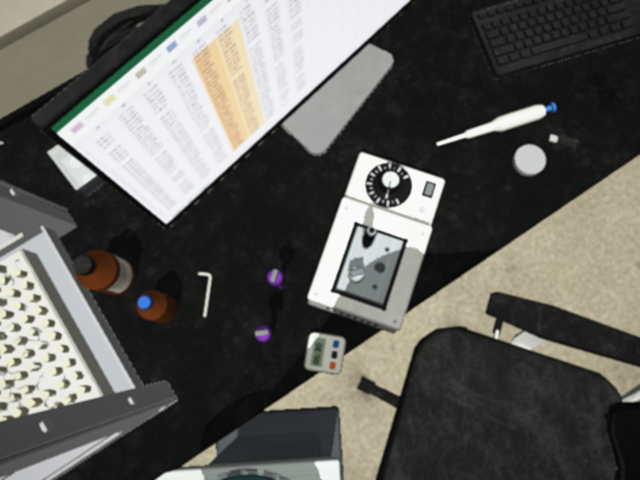

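The side view shows the calibrator with its knob at about (335,305). The black-handled reference probe, at about (279,215), is in the well nearer the knob, and the grey test probe is at (258,230). The top view shows the knob at (389,185) and the block at (370,265). The purple look-alikes stand behind the calibrator. Next I'll zoom in on both views.

```bash
cat > h.py <<'E'
import numpy as np, cv2
from scipy.spatial.transform import Rotation as R
from scipy.optimize import least_squares
from plant import r,cams
def cam(n):
    p=cams.camera_params(n); return p,240/np.tan(np.radians(p['fov_y']/2)),R.from_euler('xyz',p['attitude'],degrees=True).as_matrix()
def proj(n,P):
    p,f,A=cam(n); c=(np.atleast_2d(P)-p['origin'])@A
    return np.c_[p['cx']+f*c[:,0]/-c[:,2],p['cy']-f*c[:,1]/-c[:,2]]
def ray(n,uv):
    p,f,A=cam(n); d=A@np.array([(uv[0]-p['cx'])/f,-(uv[1]-p['cy'])/f,-1]); return p['origin'],d
def at_z(n,uv,z):
    o,d=ray(n,uv); return o+d*(z-o[2])/d[2]
def tri(a,b):
    A=[];B=[]
    for n,uv in(("side",a),("top",b)):
        o,d=ray(n,uv); d/=np.linalg.norm(d); M=np.eye(3)-np.outer(d,d); A.append(M);B.append(M@o)
    x=np.linalg.lstsq(np.vstack(A),np.hstack(B),rcond=None)[0]; return x
def world(q,P):
    P=np.atleast_2d(P).astype(float); c,s=np.cos(q[2]),np.sin(q[2])
    return np.c_[q[0]+c*P[:,0]-s*P[:,1],q[1]+s*P[:,0]+c*P[:,1],P[:,2]]
E
python3 - <<'E'
import cv2
a=cv2.imread('pics/top0.png')[145:335,300:450]; cv2.imwrite('pics/topc.png',cv2.resize(a,None,fx=3,fy=3,interpolation=cv2.INTER_CUBIC))
a=cv2.imread('pics/side0.png')[175:405,180:400]; cv2.imwrite('pics/sidec.png',cv2.resize(a,None,fx=2.6,fy=2.6,interpolation=cv2.INTER_CUBIC))
E
```

```text
(no output)
```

View pics/topc.png

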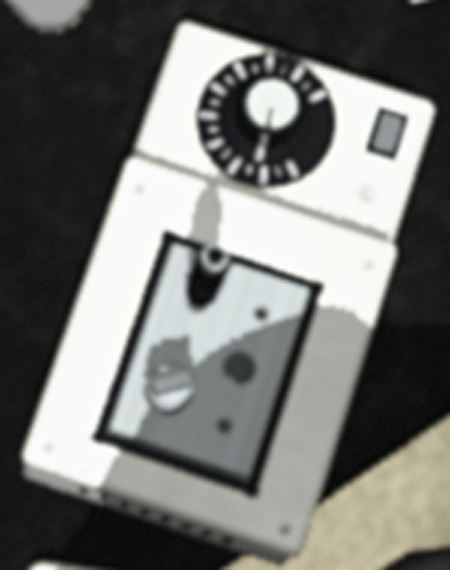

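View pics/sidec.png

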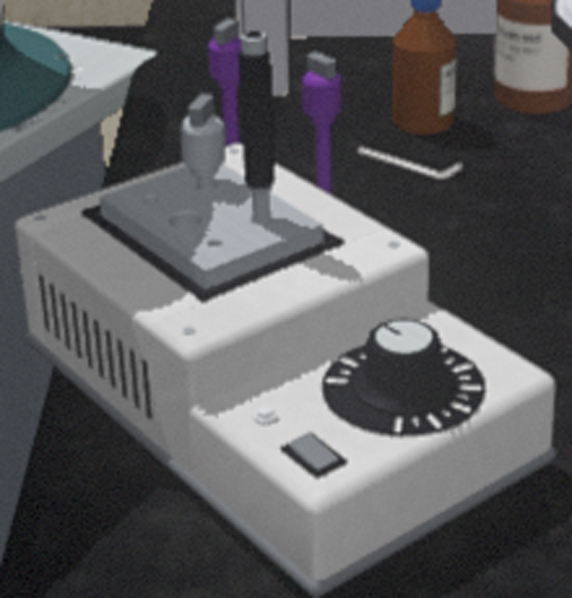

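Run:
```python
from h import *
T=lambda u,v:(300+u/3,145+v/3); S=lambda u,v:(180+u/2.6,175+v/2.6)
print("knob",tri(S(403,337),T(272,103)),"conn",tri(S(254,38),T(214,257)))
mm=.001
top=[((12,-95,91),T(272,103),3),((16,28,211),T(214,257),3),((80,-42,92),T(130,155),1),((-80,-42,92),T(397,243),1),((80,140,92),T(22,458),1),((-80,140,92),T(298,557),1),((80,-140,62),T(182,20),1),((-80,-140,62),T(436,102),1)]
side=[((12,-95,91),S(403,337),3),((16,28,211),S(254,38),3),((-80,-42,92),S(190,357),1),((80,-42,92),S(428,253),1),((-80,140,92),S(18,220),1),((80,-140,62),S(554,380),1),((-80,-140,62),S(318,510),1)]
def res(q,full=False):
    o=[]
    for n,L in(("top",top),("side",side)):
        P=world(q,np.array([l[0] for l in L])*mm); e=proj(n,P)-np.array([l[1] for l in L]); 
        o.append(e if full else e*np.array([[l[2]] for l in L]))
    return np.vstack(o) if full else np.vstack(o).ravel()
for y0 in(0,2,4):
    s=least_squares(res,[.4,-.2,y0],loss='soft_l1'); print(s.cost,s.x,np.degrees(s.x[2]))
    if y0==0 or s.cost<best.cost: best=s
print(np.round(res(best.x,True),1)); q=best.x; np.save('q.npy',q)
for k,p in dict(knob=(12,-95,91),wr=(16,28,104),wl=(16,82,104)).items(): print(k,world(q,np.array(p)*mm))
k=at_z("top",T(272,103),.091)
for uv,z in((T(263,148),.066),(T(268,125),.091)):
    d=at_z("top",uv,z)-world(q,np.array([12,-95,0])*mm)[0]; a=np.degrees(np.arctan2(d[1],d[0])-q[2]); print("pointer ang",a%360, "value",np.radians((135-a)%360),np.linalg.norm(d[:2]))
d=at_z("side",S(390,327),.091)-at_z("side",S(403,337),.091);a=np.degrees(np.arctan2(d[1],d[0])-q[2]);print(np.radians((135-a)%360))
```

```text
knob [ 0.60089869 -0.27354839  0.08970231] conn [ 0.48858429 -0.22143356  0.20768681]
38.07679306234832 [ 0.50887565 -0.24754731  1.16940177] 67.00178592653022
38.07679306234877 [ 0.50887565 -0.24754731  1.16940177] 67.00178590117952
38.07679306234943 [ 0.50887565 -0.24754731  1.16940176] 67.00178565483616
[[ 0.  -0.5]
 [ 0.1 -1.5]
 [-1.4 -2.4]
 [ 1.7 -0.4]
 [-2.7 -0.1]
 [ 0.7  0.8]
 [-1.  -3. ]
 [ 1.8 -1.2]
 [-0.2 -0.8]
 [-0.3 -2. ]
 [-2.4 -0.9]
 [ 2.5 -2.4]
 [-4.  -2.2]
 [ 3.5 -2.6]
 [-3.1 -0.6]]
knob [[ 0.60101319 -0.27361784  0.091     ]]
wr [[ 0.48935241 -0.22187937  0.104     ]]
wl [[ 0.43964449 -0.20078144  0.104     ]]
pointer ang 101.97612581000315 value 0.5763753363798204 0.019517396463903457
pointer ang 98.70910722204759 value 0.6333955674635009 0.013886025437481837
0.8638445094525677
```

The pose fit agrees with the given heights: knob 0.090 against 0.091 m, and connector 0.208 against 0.211 m. Before moving, I'll make a rectified view of the pointer, check clearance to the monitor, and check IK and the joint 7 range.

```bash
cat >> h.py <<'E'
def rect(imgs,zs=(.091,.067),s=.028,N=300):
    # calibrator-frame patches round the knob: up = back, left = left
    q=np.load('q.npy'); g=np.linspace(s,-s,N); X,Y=np.meshgrid(g,g,indexing='ij'); rows=[]
    for n in imgs:
        row=[]
        for z in zs:
            uv=proj(n,world(q,np.c_[.012+X.ravel(),-.095+Y.ravel(),0*X.ravel()+z])).astype(np.float32).reshape(N,N,2)
            row.append(cv2.remap(imgs[n],uv[...,0],uv[...,1],cv2.INTER_CUBIC))
        rows.append(np.hstack(row))
    return np.vstack(rows)[:,:,::-1]
E
python3 - <<'E'
from h import *
cv2.imwrite('pics/rect0.png',rect({n:cams.snapshot(n) for n in("side","top")}))
print("monitor corner",tri((395,183),(170,222)))
k=[.601,-.2737]; q=np.load('q.npy')
for y in range(-180,180,20):
    j=r.inverse_kinematics([*k,.069],[180,0,y]); p=r.inverse_kinematics([.4893,-.2219,.161],[180,0,y])
    print(y,None if j is None else np.round(j),None if p is None else np.round(p))
E
```

```text
monitor corner [0.54179114 0.08736646 0.1201225 ]
-180 [ 47.  43. -36.  93.  29.  54.  90.] [ 53.  24. -40. 108.  19.  55.  95.]
-160 [ 61.  55. -62.  92.  52.  66.  96.] [ 69.  33. -62. 107.  34.  60. 103.]
-140 [ 61.  55. -62.  92.  52.  66. 116.] [ 69.  33. -62. 107.  34.  60. 123.]
-120 [ 61.  55. -62.  92.  52.  66. 136.] [ 69.  33. -62. 107.  34.  60. 143.]
-100 [  14.   38.   11.   94.   -9.   49. -161.] [ -26.   33.   62.  110.  -35.   58. -138.]
-80 [  17.   38.    7.   94.   -6.   49. -144.] [  22.   20.   -1.  109.    0.   51. -149.]
-60 [  20.   38.    3.   94.   -2.   49. -126.] [  25.   20.   -4.  109.    2.   52. -130.]
-40 [  22.   38.   -1.   94.    1.   49. -109.] [  27.   20.   -7.  109.    3.   52. -112.]
-20 [ 26.  38.  -5.  93.   4.  49. -92.] [ 30.  20. -11. 109.   5.  52. -93.]
0 [ 29.  38. -10.  93.   8.  49. -74.] [ 33.  20. -15. 108.   6.  52. -75.]
20 [ 31.  38. -13.  93.  10.  50. -56.] [ 36.  21. -18. 108.   8.  52. -56.]
40 [ 33.  39. -16.  93.  13.  50. -38.] [ 39.  21. -22. 108.  10.  52. -37.]
60 [ 36.  39. -20.  93.  16.  51. -20.] [ 42.  22. -25. 108.  11.  53. -19.]
80 [ 38.  40. -24.  93.  19.  51.  -2.] [ 45.  22. -29. 108.  13.  53.  -0.]
100 [ 41.  41. -27.  93.  22.  52.  15.] [ 48.  23. -33. 108.  15.  53.  18.]
120 [ 43.  41. -31.  93.  25.  53.  33.] [ 48.  23. -33. 108.  15.  54.  38.]
140 [ 44.  42. -32.  93.  26.  53.  52.] [ 49.  23. -34. 108.  16.  54.  58.]
160 [ 45.  42. -34.  93.  28.  54.  71.] [ 51.  24. -36. 108.  17.  54.  76.]
```

View pics/rect0.png

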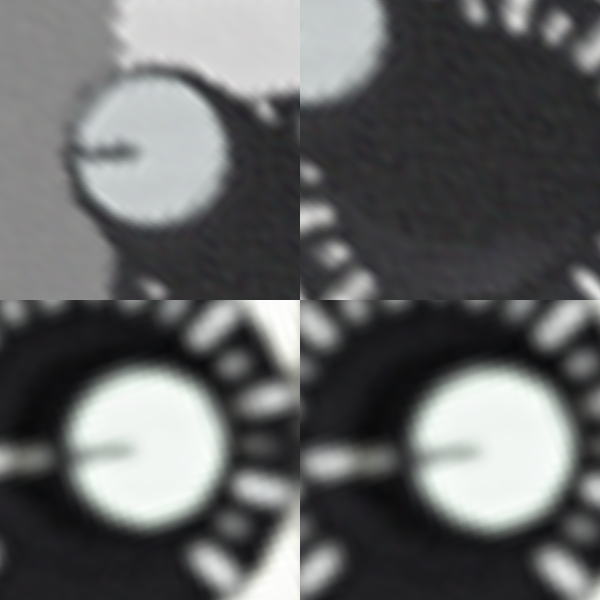

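Both rectified views show the knob centred in the patch, with the pointer line about 90–93° anticlockwise of the back. That puts the joint at about 0.77 rad, so it needs about 76° clockwise. The monitor is well clear.

Run:
```python
from h import *
k=[.601,-.2737]
r.command_gripper(.06)
r.move_pose([*k,.30],[180,0,80])
r.movel([*k,.12],speed=.2)
print(r.movel([*k,.069],speed=.06,stop_force=15))
r.command_gripper(.0,40); o=r.observe(); print(o['time'],o['ee_pos'],o['finger_gap'],o['gripper_force'],o['ft_force'],o['joints'])
j=np.array(o['joints']); 
for d in(38,76):
    t=j.copy(); t[6]=j[6]-d; r.move_j(t)
r.pause(.3); o=r.observe(); print(o['time'],o['ee_pos'],o['tool_rot'],o['ft_force'],o['ft_torque'],o['finger_gap'])
r.command_gripper(.06); r.movel([*k,.30],speed=.25)
# step aside over the probe side
r.move_pose([.4893,-.2219,.30],[180,0,67]) if False else None
cv2.imwrite('pics/rect1.png',rect({n:cams.snapshot(n) for n in("side","top")},zs=(.091,)))
cv2.imwrite('pics/side1.png',cams.snapshot("side")[:,:,::-1])
```

```text
False
4.9667 [ 0.60112988 -0.27379475  0.06961546] 0.034704981624231454 39.397239089012146 [-2.32802276  1.03237996  5.47165398] [ 37.08319719  39.40893308 -21.72355682  92.9865156   17.61917127
  50.98399751  -1.32897543]
6.6667 [ 0.60116857 -0.27388825  0.06965531] [ 1.79969880e+02 -2.47868559e-02  4.04938480e+00] [ 0.72113268 -1.29965253 -0.95853168] [-0.23957303 -0.16637554  0.11849128] 0.034433973976334624
```

View pics/rect1.png

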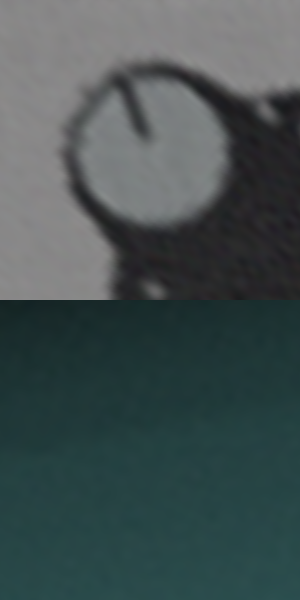

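The side patch shows the pointer at about 23° anticlockwise of the back. It should be at 15°, so the knob slipped about 8° in the grip. I'll measure the angle numerically and correct it with a firmer grip.

```bash
cat >> h.py <<'E'
def pang():
    p=cv2.cvtColor(np.ascontiguousarray(rect({"side":cams.snapshot("side")},zs=(.091,))),cv2.COLOR_BGR2GRAY).astype(float)
    i,j=np.mgrid[:300,:300]; x,y=151-i,152-j; rr=np.hypot(x,y); m=(rr<62)
    med=np.median(p[m]); w=np.where(m&(rr>15),np.clip(.8*med-p,0,None),0)
    return np.degrees(np.arctan2((w*y).sum(),(w*x).sum())),w.sum()/med
E
python3 - <<'E'
from h import *
k=[.6010,-.2737]
a=pang(); print(a,r.observe()['time'])
r.movel([*k,.069],speed=.15)
r.command_gripper(.0,100); j=np.array(r.observe()['joints']); d=a[0]-15
t=j.copy(); t[6]-=d+1; r.move_j(t); r.pause(.2); print(d,r.observe()['ft_torque'],r.observe()['finger_gap'])
r.command_gripper(.06); r.movel([*k,.20],speed=.25)
print(pang(),r.observe()['time'])
cv2.imwrite('pics/rect2.png',rect({"side":cams.snapshot("side")},zs=(.091,)))
E
```

```text
(np.float64(23.80583163843482), np.float64(160.60314960629927)) 8.3083
8.805831638434821 [0.09606607 0.31068026 0.11294688] 0.032853288193078055
(np.float64(16.523031102563156), np.float64(153.29047619047626)) 11.95
```

View pics/rect2.png

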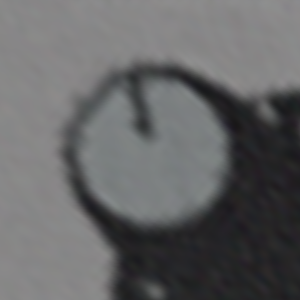

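The pointer now reads about 16.5°, inside the 9–21° band. Next I'll go to the probe with the fingers closing across the line of wells, grip gently and check the side load before lifting.

Run:
```python
from h import *
p=[.4890,-.2217]
r.movel([.601,-.2737,.30],speed=.3)
r.command_gripper(.05)
r.move_pose([*p,.30],[180,0,-23])
cv2.imwrite('pics/rect3.png',rect({n:cams.snapshot(n) for n in("side","top")},zs=(.091,)))
print(r.movel([*p,.163],speed=.12,stop_force=10)); r.pause(.2)
o=r.observe(); print(o['time'],o['ee_pos'],o['ft_force'],o['ft_torque'])
r.command_gripper(0,30); r.pause(.3)
o=r.observe(); print(o['time'],o['ee_pos'],o['ft_force'],o['ft_torque'],o['finger_gap'],o['gripper_force'],pang())
im=cams.snapshot("side")[:,:,::-1][130:330,180:400]
cv2.imwrite('pics/side3.png',np.hstack([cv2.resize(im,(550,500),interpolation=cv2.INTER_CUBIC),cv2.resize(cv2.imread('pics/rect3.png'),(250,500))]))
```

```text
False
14.9 [ 0.48918222 -0.22179876  0.1634389 ] [ 0.09369797 -0.06075948  0.02516946] [-0.03176564 -0.04485545  0.00218384]
15.5917 [ 0.48904365 -0.2217863   0.16308831] [-1.0553096  -0.97438984  4.16063011] [-0.34250223  0.20502194 -0.00329635] 0.016009089673650508 29.27726000547409 (np.float64(16.526198620462544), np.float64(151.85039370078746))
```

View pics/side3.png

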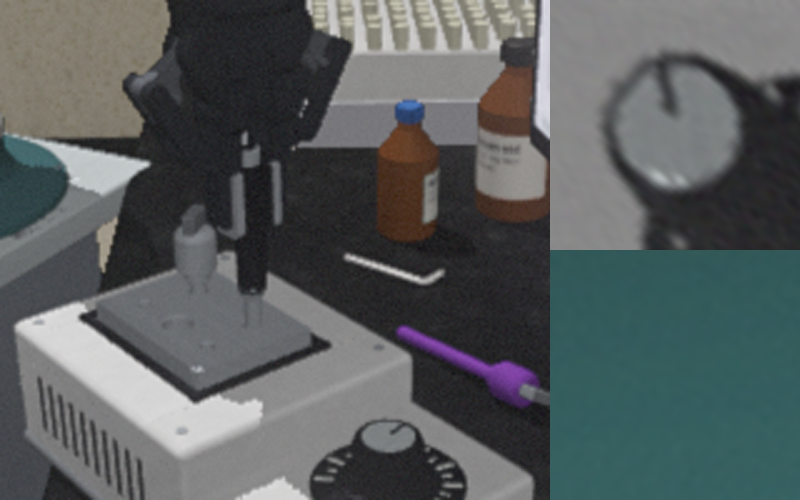

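The fingers hold the handle and the side load is about 1.4 N. The pointer is unchanged and the test probe is seated. One purple look-alike now lies on the bench, at about (370,270) in the full side frame, so the arm must have knocked it over. It isn't judged unless it falls off the bench, so I'll keep clear of it. Next I'll lift in stages and watch the force.

Run:
```python
from h import *
p=r.observe()['ee_pos'].copy(); z0=p[2]
cmd=np.array([.4890,-.2217])
for dz in(.008,.02,.03,.040):
    s=r.movel([*cmd,z0+dz],speed=.03,stop_force=15); r.pause(.15); o=r.observe()
    print(dz,s,o['ee_pos'],o['ft_force'],o['ft_torque'],o['finger_gap'])
    if s: break
r.pause(.3); o=r.observe(); print(o['time'],o['ee_pos'][2]-z0,pang())
n=cams.snapshot("side")[:,:,::-1]
cv2.imwrite('pics/side4.png',cv2.resize(n[150:310,200:400],(800,640)[0:2],interpolation=cv2.INTER_CUBIC)[:600])
q=np.load('q.npy')
c=np.array([[.016,.028,.104],[.016,.028,.166],[.016,.028,.251],[.016,.082,.156]])
print((proj("side",world(q,c))-[200,150])*4)
```

```text
0.008 False [ 0.48892689 -0.22164116  0.17096651] [ 0.57402562  0.14374764 -1.07067385] [-0.12044208  0.05316946 -0.01357283] 0.015908625575041052
0.02 False [ 0.48897873 -0.22168191  0.18299861] [ 0.84711557  0.22459825 -0.9828413 ] [ 0.04831952  0.05431778 -0.03467008] 0.015920234723593853
0.03 False [ 0.48896903 -0.22168304  0.1930171 ] [-0.30880737 -0.12313669 -1.25064904] [-0.05013465 -0.02970997  0.00042527] 0.01673541990480306
0.04 False [ 0.48892864 -0.22167447  0.20298137] [-0.08579126  0.37274072 -1.18730919] [0.03029348 0.0080877  0.01523138] 0.016460410110970124
18.525 0.039967014087861796 (np.float64(16.435091380716763), np.float64(144.19055118110242))
[[322.05406917 432.73177377]
 [314.90564111 273.48216031]
 [304.20776037  35.15936258]
 [228.93849622 250.78749193]]
```

View pics/side4.png

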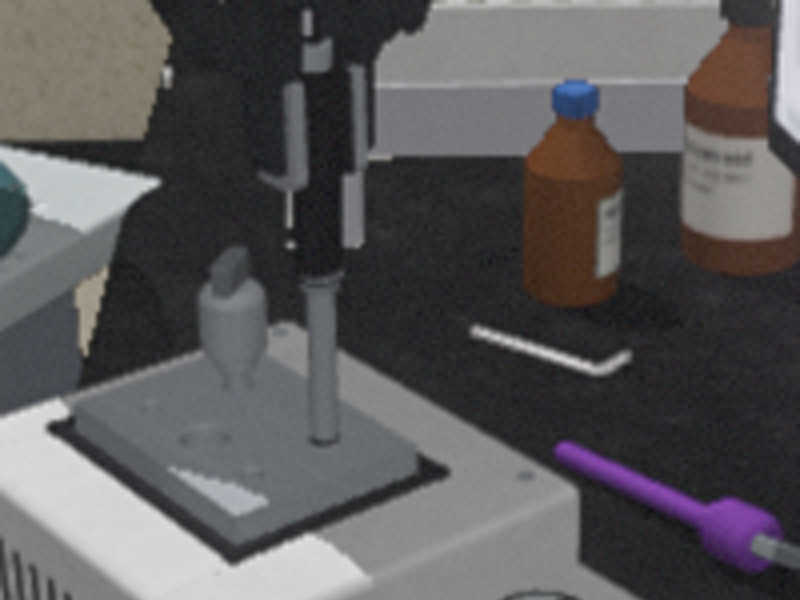

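The probe's handle base is at row 275, against 273 predicted. The ring is at the well mouth, at about (323,440), and the side load is near zero. The test probe is seated and the knob still reads 16.4°, so I'm handing in.

```bash
python3 -c "
from plant import r
print(r.finish_job(), r.observe()['time'])"
```

```text
the job is handed in; nothing more can be done
the job is handed in; nothing more can be done
```

I handed the job in at about 18.5 s, verdict not shown: the knob is at the 60 mark (pointer about 1.5° short, within the ±6° allowed), and the reference probe is held upright, raised 40 mm with its ring level with the block top and the test probe still seated, but the arm seems to have knocked over one purple look-alike, which now lies on the bench.

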